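Pack the repair kiosk's tool case for a house call

TASK

Pack the open yellow tool case: lay each grey battery cover that has a camera opening flat, same face up, in the small bay whose floor mark has the shape of its opening (round or oblong), and stand the long parts box in the long bay with the short two-lugged parts box locked squarely onto the lugs of its lid. Leave the cover without an opening and the box with the ribbed lid where they are.

Things in the scene. Friction and masses are not known exactly. Their poses are not given: they have to be found in the camera images.
- case: Open yellow tool case, fixed, any yaw, 200 x 200 mm. Walls, partitions 4 mm thick, tops 22 mm, inner floor 4 mm above counter. Origin: centre of underside. Black latches on -x side. Insides (x by y, centre): long bay 84 x 192 mm at (54, 0) mm; small bay with flat black round floor mark (34 mm disc) 104 x 94 at (-44, 49); small bay with flat black oblong mark (66 x 16) 104 x 94 at (-44, -49).
- cover_round: Grey plastic phone battery cover, loose flat slab 84 x 44 x 8 mm (x, y, z), 30 g, outer face up. Origin: centre of its underside, x along its length, z up. It has one round camera opening, 22 mm across, 24 mm from the centre towards +x.
- cover_oblong: Grey plastic phone battery cover, loose flat slab 84 x 44 x 8 mm (x, y, z), 30 g, outer face up. Origin: centre of its underside, x along its length, z up. It has one oblong camera opening, 52 x 13 mm, lengthwise, centred 6 mm from the middle towards +x.
- cover_plain: Grey plastic phone battery cover, loose flat slab 84 x 44 x 8 mm (x, y, z), 30 g, outer face up. Origin: centre of its underside, x along its length, z up. Look-alike with no opening at all; stays where it is. (A steel drawer with a dock in it, up to 60 mm high, stands beyond x = 0.775 m: not part of the job.)
- long_box: Long lidded parts box, white with grey lid, loose, 100 x 52 mm (x, y), 36 mm high to the lid's face, 160 g. Two round lugs stand on the lid at x = -18 and +18 mm, y = 0: 16 mm across, 5 mm high, white, bevelled. Flat underside. Origin: centre of its underside, x along its length, z up.
- short_box: Short lidded parts box, white, grey lid, loose, 72 x 52 mm (x, y), 24 mm to the lid's face, 90 g; two lugs on its lid as on the long box. Two recesses in its base (22 x 22 mm, 6.5 deep, at x = -18 and +18 mm) drop over the long box's lugs with 3 mm play all round, either way round; locked, it sits 36 mm above the long box's origin. Origin: centre of underside, x along its length, z up.
- ribbed_box: Look-alike parts box: white with grey lid, 72 x 52 x 24 mm like the short box, but its lid has one straight white rib along its length (56 x 10 x 5 mm) in place of two round lugs. Loose, 90 g. Origin: centre of its underside, x along its length. Stays where it is.
There are look-alikes about, which are no part of the job. Leave any blue or red look-alike of the cover_oblong alone. What is shaped like the short_box but blue is not meant.

How it is judged:
By the outcome, as a careful person would: the job done as asked, in the order asked, and still so for the second after the job is handed in, with the robot touching nothing.
It also fails if it takes over 104 s, if anything falls off the work surface, if the arm or the gripper's body presses on something with over 40 N, if the wrist force passes 120 N, or if a joint passes its speed limit or range.

ROBOT

A 7-joint arm with a two-finger parallel gripper is mounted at the origin on the work surface. World frame = base frame: x ahead of the robot, y to its left, z up, the work surface at z = 0. Lengths are in m, angles in rad, forces in N, time in s.
With the tool pointing down it reaches from about 0.4 to 0.85 m from the base axis. Payload 6.9 kg.
Tool frame: the origin (TCP) lies midway between the tips of the shut fingers; the grasp point (between the pads) lies behind it (ctrl.pinch_z is the z of the grasp point in the tool frame, in m); z points along the fingers, y is the line along which they close (so a half turn about z gives the same grasp; the last joint's range is limited). The gripper opens to 85 mm and grips with 20 to 120 N. Pads are 22 mm wide; open, the fingers measure 114 mm over their backs; the gripper's body (76 mm by 85 mm) begins 54 mm behind the grasp point. The pads swing forward as they close: fully open they stand 13 mm farther back than shut.
Start: joints at [-1.071, 0.507, -0.238, 1.5, 0.126, 1.149, -0.155], TCP at [0.24, 0.577, 0.231] pointing down, gripper open.
Joint ranges: [-3.08, 3.08], [-0.24, 2.05], [-1.43, 1.35], [0, 2.5], [-1.52, 4.66], [0.17, 1.96], [-2.89, 2.89]. Speed limits (rad/s): [2.39, 2.39, 3.14, 3.14, 3.14, 3.14, 3.14].

INTERFACE

Orientations are given as a unit quaternion [w, x, y, z].
In Python, from station import ctrl, get_state, vision, ticket, models gives the robot as it stands. Calls block until the motion is done:
- ctrl.movep(position, orientation): joint-space move of the TCP to a pose.
- ctrl.movel(position, frame=None, max_speed=0.15): straight line of the TCP; frame=None keeps the orientation; max_speed is the mean speed in m/s.
- ctrl.set_joints(angles): joint-space move.
- ctrl.ungrasp() and ctrl.close_gripper(force=None): open the fingers fully, or close them until they stop; force is the grip in N (None keeps the last).
- ctrl.pause(seconds).
- ctrl.ik(position, orientation): joint angles nearest the present ones, or None.
- get_state(): the state.
- vision.grab_frame(name): name is "side" or "top" or "wrist"; returns (picture, depth): 384x512x3 uint8, blue, green, red; 384x512 float32, m along the optical axis (not along the pixel's ray), 0 where there is no reading.
- vision.camera_info(name): a dict with "mtx" (3x3 intrinsics, pixels), "R" (3x3) and "t" (3): a world point X has camera coordinates R X + t; the wrist camera has in their place "hand_eye" (4x4, takes a point from camera to tool coordinates, whose origin is the TCP and whose axes are the flange's). Camera axes: x right, y down, z forward; pixel columns grow to the right and rows downward; lengths in m; the calibration is good to about 2 mm. A picture is of the moment at which its call begins: read the wrist's pose just before it. camera_info takes no time and is no camera call.
A pose or a line that the arm cannot do raises ctrl.Unreachable and nothing moves.
- ticket.close_job(): hands the job in; it is judged then, once.
Trained networks look in the newest picture that a camera, given by its name, has taken for a name from the list of things; names that differ only in an ending like _2 or _b are one class to them, and where a whole thing is asked for, a point or a joint stands for the part that bears it (a point fixed in the world has none). Each returns a list of dicts, best first, with "p" (0 to 1); they miss things now and then, are a little off and sometimes report something else, mostly with a low value. They report only what shows in the picture. A call takes as long as a camera call. They do not tell look-alikes from the thing itself.
- models.recognise(camera, target): "point" ([column, row] in pixels, amid what is visible of it).
- models.masks_of(camera, target): "mask" (384x512 bool, what is visible of it) and "point" ([column, row] in pixels, amid what is visible of it).
The state is a dict: "time": time; "qpos": joint angles; "qd": joint speeds; "tau": joint torques, N m; "tcp_pos": TCP position; "eef_rot": TCP orientation; "contact_force": force on the tool from outside, world axes, zero at the start; "wrist_torque": the same for the moment, N m; "width": finger opening in m; "gripper_force": force on a finger pad.
Only numpy, scipy, OpenCV 4.12 (cv2) and the standard library are available. Lean on these libraries where they do the work, as an engineer would, in place of code of your own. Each camera call takes 0.05 s, during which the arm holds its last target. There are 200 camera calls.

## Working session

There is one attempt and no reset: what is moved stays moved. The work goes in short steps, each a Python script; the robot and the scene stay as the last script left them, time stands still between calls to the robot, and variables do not carry over. Pictures are saved under pics/ and viewed, at most 14 in all, crops included, and the job is handed in when it is done.

```bash
ls; mkdir -p pics; python3 - <<'E'
from station import ctrl,get_state,vision,models
import cv2,numpy as np
for n in ("top","side"):
    im,d=vision.grab_frame(n); cv2.imwrite(f"pics/{n}0.png",cv2.resize(im,(800,600),interpolation=cv2.INTER_CUBIC)); np.savez(f"{n}0.npz",im=im,d=d)
    i=vision.camera_info(n); print(n,i)
print(vision.camera_info("wrist"),ctrl.pinch_z,get_state())
E
```

```text
pics
top {'mtx': array([[481.09826116,   0.        , 260.06206005],
       [  0.        , 481.09826116, 188.09494097],
       [  0.        ,   0.        ,   1.        ]]), 'R': array([[-2.10185565e-02, -9.99779058e-01, -2.36236488e-04],
       [-9.75737955e-01,  2.05646403e-02, -2.17973709e-01],
       [ 2.17930408e-01, -4.35098783e-03, -9.75954613e-01]]), 't': array([-0.05684534,  0.5566368 ,  1.27267078])}
side {'mtx': array([[462.75694317,   0.        , 250.6922086 ],
       [  0.        , 462.75694317, 188.99206941],
       [  0.        ,   0.        ,   1.        ]]), 'R': array([[-0.99577971, -0.09122788, -0.01001227],
       [-0.03508367,  0.4792    , -0.87700427],
       [ 0.08480512, -0.87295179, -0.48037825]]), 't': array([0.55237535, 0.08619541, 1.26875665])}
{'mtx': array([[319.71543936,   0.        , 259.59413985],
       [  0.        , 319.71543936, 189.14790471],
       [  0.        ,   0.        ,   1.        ]]), 'hand_eye': array([[ 8.57522349e-04, -9.45076781e-01, -3.26847277e-01,
         8.53921153e-02],
       [ 9.99999611e-01,  7.42692467e-04,  4.76126375e-04,

[... 213 characters left out ...]
: 0.1, 'qpos': array([-1.07150973,  0.50824068, -0.23751725,  1.5010032 ,  0.12568114,
        1.14886996, -0.15477001]), 'qd': array([ 0.00099894, -0.00027959,  0.00293516, -0.00254218,  0.00026223,
        0.00041148, -0.00200421]), 'tau': array([-3.95978132e-03, -6.21835184e+01, -2.19454788e+00, -2.50206453e+01,
        1.24795720e-02,  7.75688386e-03,  2.05261199e-05]), 'tcp_pos': array([0.23970919, 0.57674355, 0.23053445]), 'eef_rot': array([-1.44092280e-04,  1.95614658e-01,  9.80680537e-01, -7.54823208e-04]), 'contact_force': array([-1.0364021 ,  0.62028575, -0.50858114]), 'wrist_torque': array([-0.01336231,  0.01838561, -0.0339988 ]), 'gripper_force': 0.0, 'width': 0.0854708914220572}
```

View pics/top0.png

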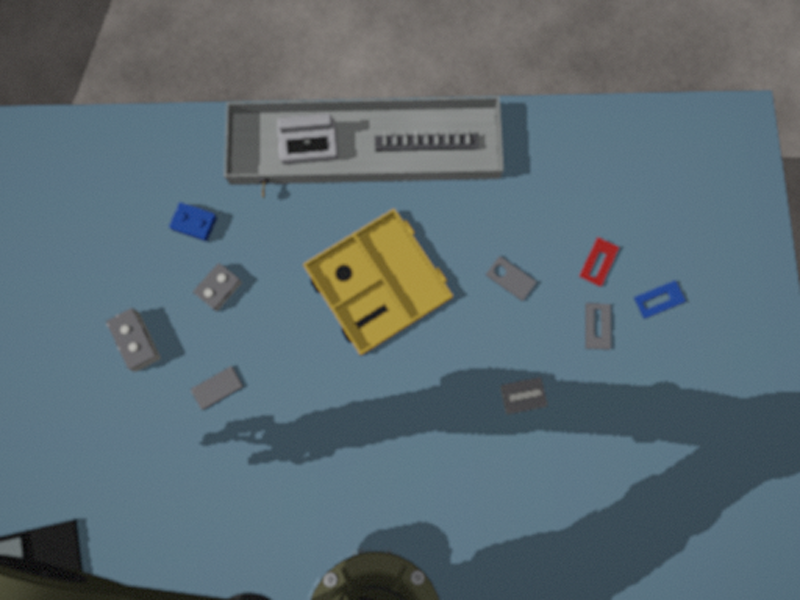

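View pics/side0.png

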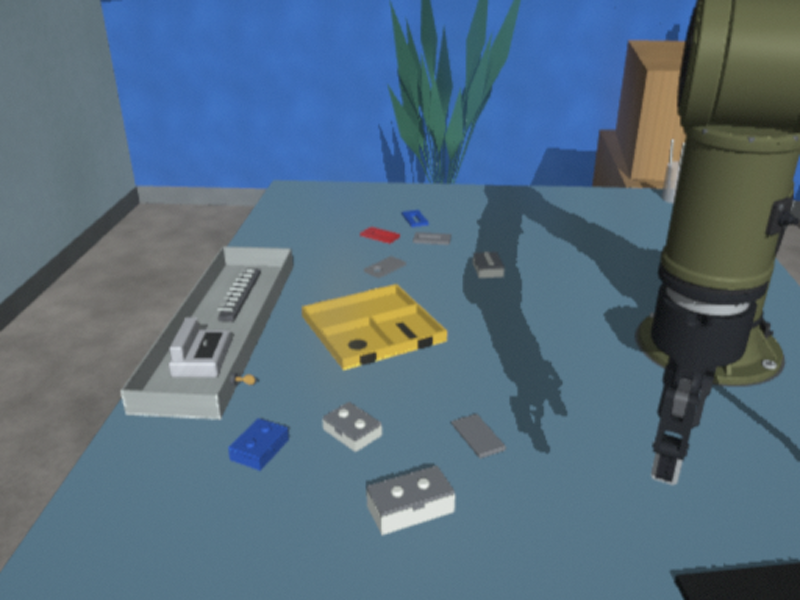

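```bash
cat > h.py <<'E'
from station import ctrl,get_state,vision,models,ticket
import numpy as np,cv2
from scipy.spatial.transform import Rotation as R
PZ=ctrl.pinch_z
def q(yaw):  # tool down, finger closing line (tool y) along world angle yaw
    r=R.from_matrix(np.array([[np.sin(yaw),np.cos(yaw),0],[-np.cos(yaw),np.sin(yaw),0],[0,0,-1]]))
    x,y,z,w=r.as_quat(); return [w,x,y,z]
def grab(cam):
    i=vision.camera_info(cam)
    if cam=="wrist":
        s=get_state(); w,x,y,z=s["eef_rot"]; Rt=R.from_quat([x,y,z,w]).as_matrix(); he=i["hand_eye"]
        Rw=Rt@he[:3,:3]; c=Rt@he[:3,3]+s["tcp_pos"]
    else: Rw=i["R"].T; c=-Rw@i["t"]
    im,d=vision.grab_frame(cam); return im,d,i["mtx"],Rw,c
def world(g,u,v,h=None):
    "pixels to world: by depth, or on the plane z=h"
    im,d,K,Rw,c=g; u=np.asarray(u);v=np.asarray(v)
    ray=(Rw@np.array([(u-K[0,2])/K[0,0],(v-K[1,2])/K[1,1],np.ones(u.shape)])).T
    s=d[v.astype(int),u.astype(int)] if h is None else (h-c[2])/ray[:,2]
    return c+ray*s[:,None]
def rect(P):
    (cx,cy),(a,b),t=cv2.minAreaRect((P[:,:2]*1000).astype(np.float32)); t=np.radians(t)
    if a<b: a,b=b,a; t+=np.pi/2
    return np.array([cx,cy])/1000,(t+np.pi/2)%np.pi-np.pi/2,(round(a,1),round(b,1))
def find(g,cam,name,h):
    "list of (p, centre, yaw of length, size mm, median z of top) for a class whose top face is at z=h"
    out=[]
    for m in models.masks_of(cam,name):
        v,u=np.nonzero(m["mask"])
        if len(u)<30: continue
        Z=world(g,u,v)[:,2]
        k=Z>h-0.007; 
        if k.sum()<30: continue
        mm=np.zeros(g[0].shape[:2],np.uint8); mm[v[k],u[k]]=1
        mm=cv2.morphologyEx(mm,cv2.MORPH_OPEN,np.ones((3,3),np.uint8)); v,u=np.nonzero(mm)
        if len(u)<20: continue
        c,y,s=rect(world(g,u,v,h)); out.append((round(m["p"],2),c.round(4),round(y,3),s,round(np.median(Z),4)))
    return out
def case(g,approx=None):
    hsv=cv2.cvtColor(g[0],cv2.COLOR_BGR2HSV); ye=cv2.inRange(hsv,(18,110,60),(38,255,255))
    v,u=np.nonzero(ye); P=world(g,u,v); k=(P[:,2]>.017)&(P[:,2]<.027)
    c,y,s=rect(world(g,u[k],v[k],.022))
    return c.round(4),y,s
E
python3 - <<'E'
from h import *
g=grab("top")
for n,h in (("cover_round",.008),("long_box",.036),("short_box",.024),("ribbed_box",.024)):
    print(n); [print("  ",*o) for o in find(g,"top",n,h)]
print("oblong"); [print("  ",*o) for o in find(g,"top","cover_oblong",.008)]
print(case(g))
for p in ((344,273),(372,317)): print(world(g,[p[0]/1.5625],[p[1]/1.5625],.004))
E
```

```text
cover_round
   0.7 [ 0.5923 -0.2628] 0.924 (82.9, 44.7) 0.0074
long_box
   0.73 [0.4894 0.4249] 0.479 (100.0, 53.8) 0.0337
short_box
   0.94 [0.712  0.3281] 1.222 (74.5, 52.9) 0.0221
   0.57 [0.5855 0.2784] -0.691 (71.5, 55.0) 0.0225
ribbed_box
   0.59 [ 0.3751 -0.2743] -1.399 (72.2, 52.6) 0.0235
oblong
   0.88 [ 0.5481 -0.5336] -1.205 (83.8, 42.8) 0.0076
   0.66 [ 0.4989 -0.4176] -0.073 (83.3, 43.1) 0.007
   0.61 [ 0.6203 -0.4291] -0.512 (86.2, 44.7) 0.007
(array([ 0.5922, -0.0176]), np.float64(-1.0198854360582628), (208.8, 199.9))
[[0.61050081 0.04658111 0.004     ]]
[[ 0.52591367 -0.00469177  0.004     ]]
```

```bash
cat >> h.py <<'E'
def pick_q(p,yaw):
    s=np.array(get_state()["qpos"]); best=None
    for a in (yaw,yaw+np.pi):
        j=ctrl.ik(list(p),q(a))
        if j is not None:
            m=np.abs(np.array(j)-s).max()
            if best is None or m<best[0]: best=(m,a)
    return q(best[1])
def go(xy,z,yaw):
    p=[float(xy[0]),float(xy[1]),z]; ctrl.movep(p,pick_q(p,yaw))
E
python3 - <<'E'
from h import *
t0=get_state()["time"]
go((.592,-.018),.2,-1.02)
g=grab("wrist"); print(case(g),get_state()["tcp_pos"],get_state()["time"]-t0)
cv2.imwrite("pics/w1.png",g[0]); np.savez("w1.npz",im=g[0],d=g[1])
go((.5923,-.2628),.2,.924+np.pi/2)
g=grab("wrist"); print(find(g,"wrist","cover_round",.008)); cv2.imwrite("pics/w2.png",g[0])
print(get_state()["time"]-t0,get_state()["qpos"])
E
```

```text
Traceback (most recent call last):
  File "h.py", line 53, in go
    p=[float(xy[0]),float(xy[1]),z]; ctrl.movep(p,pick_q(p,yaw))
                                                  ~~~~~~^^^^^^^
  File "h.py", line 47, in pick_q
    j=ctrl.ik(list(p),q(a))
                      ~^^^
  File "h.py", line 6, in q
    r=R.from_matrix(np.array([[np.sin(yaw),np.cos(yaw),0],[-np.cos(yaw),np.sin(yaw),0],[0,0,-1]]))
  File "scipy/spatial/transform/_rotation.pyx", line 1143, in scipy.spatial.transform._rotation.Rotation.from_matrix
ValueError: Non-positive determinant (left-handed or null coordinate frame) in rotation matrix 0: [[-0.85210802  0.52336595  0.        ]
 [-0.52336595 -0.85210802  0.        ]
 [ 0.          0.         -1.        ]].
```

```bash
sed -i 's/\[\[np.sin(yaw),np.cos(yaw),0\],\[-np.cos(yaw)/[[-np.sin(yaw),np.cos(yaw),0],[np.cos(yaw)/' h.py
python3 - <<'E'
from h import *
t0=get_state()["time"]
go((.592,-.018),.2,-1.02)
g=grab("wrist"); print(case(g),get_state()["tcp_pos"],get_state()["time"]-t0)
cv2.imwrite("pics/w1.png",g[0]); np.savez("w1.npz",im=g[0],d=g[1])
go((.5923,-.2628),.2,.924+np.pi/2)
g=grab("wrist"); print(find(g,"wrist","cover_round",.008)); cv2.imwrite("pics/w2.png",g[0])
print(get_state()["time"]-t0,get_state()["qpos"])
E
```

```text
(array([ 0.5941, -0.0155]), np.float64(-1.0166357137380935), (207.2, 198.6)) [ 0.59211404 -0.01660305  0.19989108] 2.5083
[(0.86, array([ 0.5941, -0.2607]), np.float64(0.907), (84.4, 43.8), np.float64(0.0085))]
3.575 [ 0.14855305  0.59067167  0.3961055   1.48663864 -0.24344182  1.11341101
 -0.0515488 ]
```

View pics/w1.png

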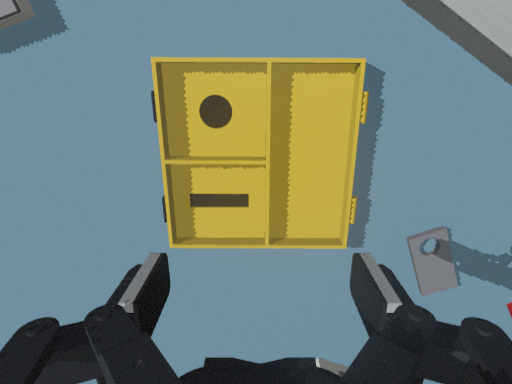

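View pics/w2.png

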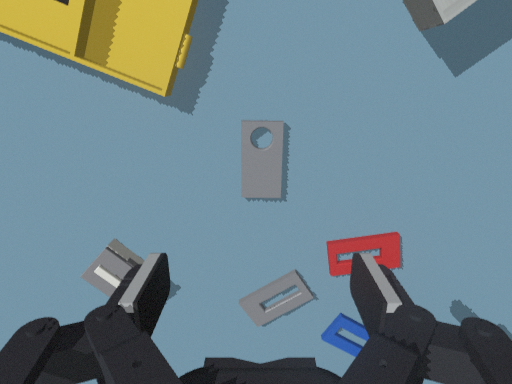

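```bash
cat >> h.py <<'E'
def down(z,v=.12):
    p=get_state()["tcp_pos"]; ctrl.movel([float(GO[0]),float(GO[1]),z],max_speed=v)
GO=[0,0]
def pick(xy,yaw,z,force=30,up=.12):
    "yaw: of the closing line"
    GO[:]=xy; go(xy,up,yaw); down(z); ctrl.close_gripper(force); s=get_state(); print("grip",round(s["width"],4),s["gripper_force"])
    down(up,.2)
def place(xy,yaw,z,up=.12,v=.08):
    GO[:]=xy; go(xy,up,yaw); down(z+.03,.2); down(z,v); s=get_state(); print("place",s["tcp_pos"].round(4),s["contact_force"].round(1),round(s["width"],4))
    ctrl.ungrasp(); down(up,.2)
E
python3 - <<'E'
from h import *
# case from the stored picture's marks: view pose was TCP (.5921,-.0166,.1999), closing line -1.02
z=np.load("w1.npz"); i=vision.camera_info("wrist"); he=i["hand_eye"]
for a in (-1.02,-1.02+np.pi):
    w,x,y,zz=q(a); Rt=R.from_quat([x,y,zz,w]).as_matrix()
    g=(z["im"],z["d"],i["mtx"],Rt@he[:3,:3],Rt@he[:3,3]+np.array([.5921,-.0166,.1999]))
    if abs(case(g)[0]-[.5941,-.0155]).max()<.004: break
print("case",case(g))
dk=(z["im"].max(2)<60).astype(np.uint8); n,l,st,ce=cv2.connectedComponentsWithStats(dk)
M=[]
for p in ((216,111),(219,200)):
    k=l[p[1],p[0]]; M.append(world(g,[ce[k][0]],[ce[k][1]],.004)[0][:2]); print(st[k],M[-1])
d=M[0]-M[1]; yaw=np.arctan2(d[1],d[0])-np.pi/2; ex=np.array([np.cos(yaw),np.sin(yaw)])
c=(M[0]+M[1])/2+.044*ex; print(np.linalg.norm(d),yaw,c)
pick((.5941,-.2607),.907+np.pi/2,.002)
print(get_state()["width"],get_state()["time"])
E
```

```text
case (array([ 0.5942, -0.0153]), np.float64(-1.0191843256117856), (207.2, 198.6))
[     0      0    512    384 169414] [ 0.58262823 -0.01610045]
[     0      0    512    384 169414] [ 0.58262823 -0.01610045]
0.0 -1.5707963267948966 [ 0.58262823 -0.06010045]
grip 0.0426 30.372704565525055
0.042535136334090465 6.7417
```

```bash
cat >> h.py <<'E'
CY=-1.018; EX=np.array([np.cos(CY),np.sin(CY)]); EY=np.array([-EX[1],EX[0]]); CC=np.array([.5921,-.0121])
def bay(x,y): return CC+x*EX+y*EY
E
python3 - <<'E'
from h import *
z=np.load("w1.npz"); i=vision.camera_info("wrist"); he=i["hand_eye"]
for a in (-1.02,-1.02+np.pi):
    w,x,y,zz=q(a); Rt=R.from_quat([x,y,zz,w]).as_matrix()
    g=(z["im"],z["d"],i["mtx"],Rt@he[:3,:3],Rt@he[:3,3]+np.array([.5921,-.0166,.1999]))
    if abs(case(g)[0]-[.5941,-.0155]).max()<.004: break
print(world(g,[216,219],[111,200],.004),bay(-.044,.049),bay(-.044,-.049))
place(bay(-.044,.049),CY+np.pi/2,.018)
go((.4989,-.4176),.2,-.073+np.pi/2)
g=grab("wrist"); print(*find(g,"wrist","cover_oblong",.008),sep="\n"); print(get_state()["time"])
g=grab("top"); cv2.imwrite("pics/t2.png",cv2.resize(g[0][100:280,150:450],None,fx=2.5,fy=2.5))
E
```

```text
[[ 0.61224956  0.04978423  0.004     ]
 [ 0.52774418 -0.0010487   0.004     ]] [0.61069888 0.05107501] [ 5.27295039e-01 -3.81765045e-04]
place [0.6107 0.0511 0.0179] [0.5 0.1 0.8] 0.0425
(0.92, array([ 0.4998, -0.4161]), np.float64(-0.069), (83.7, 44.9), np.float64(0.0086))
(0.67, array([ 0.5479, -0.5329]), np.float64(-1.187), (85.8, 45.8), np.float64(0.0085))
(0.59, array([ 0.6216, -0.4268]), np.float64(-0.492), (83.3, 44.2), np.float64(0.0085))
12.0
```

View pics/t2.png

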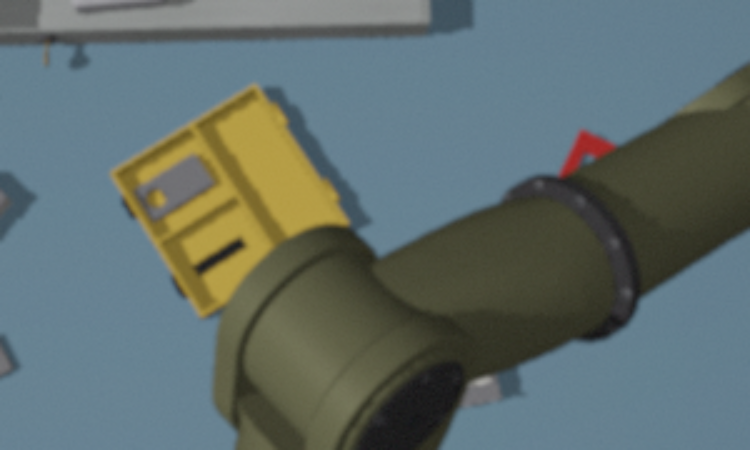

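The picture shows the round-opening cover lying flat in the round-mark bay (about px 175,187 of the crop), clear of its walls. Next comes the oblong cover.

```bash
python3 - <<'E'
from h import *
pick((.4998,-.4161),-.069+np.pi/2,.002)
place(bay(-.044,-.049),CY+np.pi/2,.018)
go((.4894,.4249),.22,.479+np.pi/2)
g=grab("wrist"); print(*find(g,"wrist","long_box",.036),sep="\n"); cv2.imwrite("pics/w3.png",g[0])
print(get_state()["time"],get_state()["qpos"].round(2))
g=grab("top"); cv2.imwrite("pics/t3.png",cv2.resize(g[0][100:280,150:450],None,fx=2.5,fy=2.5))
E
```

```text
grip 0.0428 30.427010357379913
place [ 5.276e-01 -4.000e-04  1.840e-02] [ 0.1  0.5 -0.6] 0.0429
(0.61, array([0.4909, 0.4299]), np.float64(0.477), (99.2, 53.0), np.float64(0.0366))
20.2583 [-0.59  0.56 -0.28  1.45  0.16  1.16  1.16]
```

View pics/t3.png

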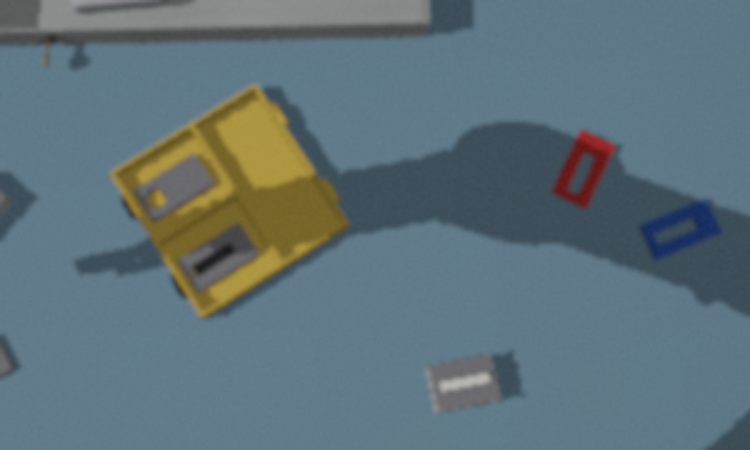

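View pics/w3.png

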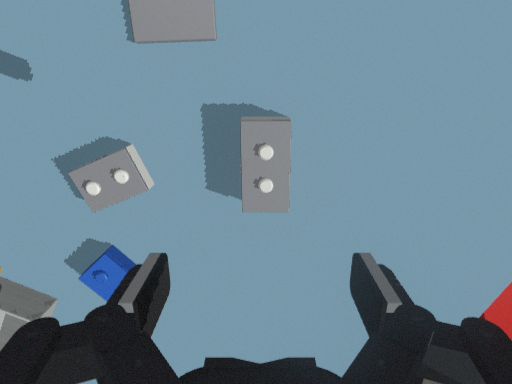

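Both covers now lie flat in their bays (crop px 175,187 and 218,258). The long box is at wrist px (265,165), and its depth and size agree with the given values.

```bash
python3 - <<'E'
from h import *
pick((.4909,.4299),.477+np.pi/2,.019,60,up=.14)
place(bay(.054,0),CY,.024,up=.16)
go(bay(.054,0),.22,CY); ctrl.pause(.3)
g=grab("wrist"); print(*find(g,"wrist","long_box",.040),sep="\n"); cv2.imwrite("pics/w4.png",g[0])
print("expected",bay(.054,0),CY+np.pi/2)
hsv=cv2.cvtColor(g[0],cv2.COLOR_BGR2HSV)
go((.5855,.2784),.22,-.691+np.pi/2); ctrl.pause(.3)
g=grab("wrist"); print(*find(g,"wrist","short_box",.024),sep="\n"); cv2.imwrite("pics/w5.png",g[0])
print(get_state()["time"])
E
```

```text
grip 0.0504 64.01684671640396
place [ 0.6202 -0.0581  0.0234] [ 0.7 -0.7 -0.8] 0.0504

expected [ 0.62045373 -0.05805722] 0.5527963267948965
(0.85, array([0.7129, 0.3329]), np.float64(1.214), (72.5, 55.6), np.float64(0.0243))
(0.58, array([0.5877, 0.2831]), np.float64(-0.693), (72.4, 52.5), np.float64(0.0246))
29.975
```

View pics/w4.png

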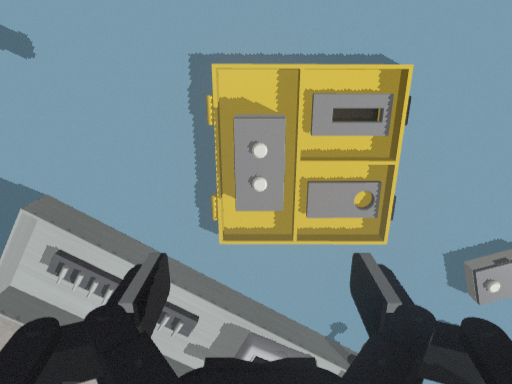

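View pics/w5.png

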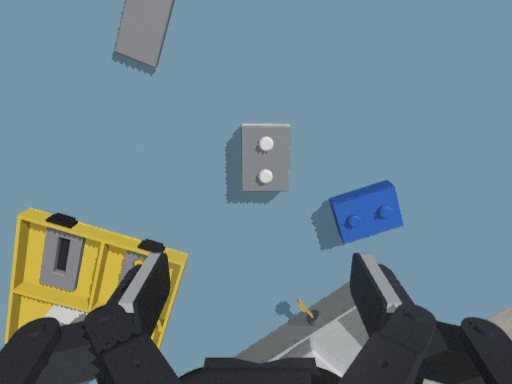

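```bash
python3 - <<'E'
from h import *
i=vision.camera_info("wrist"); he=i["hand_eye"]
def lugs(f,xy,yaw,h,box):
    im=cv2.imread(f); x0,y0,x1,y1=box
    m=np.zeros(im.shape[:2],np.uint8); m[y0:y1,x0:x1]=(im[y0:y1,x0:x1].min(2)>165)
    n,l,st,ce=cv2.connectedComponentsWithStats(m); k=[j for j in range(1,n) if st[j,4]>60]
    for a in (yaw,yaw+np.pi):
        w,x,y,z=q(a); Rt=R.from_quat([x,y,z,w]).as_matrix()
        g=(im,None,i["mtx"],Rt@he[:3,:3],Rt@he[:3,3]+np.array([*xy,.22]))
        P=world(g,ce[k][:,0],ce[k][:,1],h)[:,:2]; d=P[0]-P[-1]
        print(f,len(k),P.mean(0).round(4),np.linalg.norm(d).round(4),round(np.arctan(d[1]/d[0]),3))
lugs("pics/w4.png",bay(.054,0),CY,.045,(238,125,282,205))
lugs("pics/w5.png",(.5855,.2784),-.691+np.pi/2,.029,(246,132,286,186))
print(bay(.054,0))
E
```

```text
pics/w4.png 2 [ 0.6193 -0.0588] 0.036 0.549
pics/w4.png 2 [ 0.6216 -0.0573] 0.036 0.549
pics/w5.png 2 [0.5868 0.2853] 0.0357 -0.699
pics/w5.png 2 [0.5842 0.2715] 0.0357 -0.699
[ 0.62045373 -0.05805722]
```

```bash
cat >> h.py <<'E'
def lugs(h,box):
    ctrl.pause(.3); g=grab("wrist"); im=g[0]; x0,y0,x1,y1=box
    m=np.zeros(im.shape[:2],np.uint8); m[y0:y1,x0:x1]=(im[y0:y1,x0:x1].min(2)>165)
    n,l,st,ce=cv2.connectedComponentsWithStats(m); k=[j for j in range(1,n) if st[j,4]>60]
    P=world(g,ce[k][:,0],ce[k][:,1],h)[:,:2]; d=P[0]-P[-1]
    print(len(k),P.mean(0).round(4),np.linalg.norm(d).round(4),round(np.arctan(d[1]/d[0]),3)); return P.mean(0),np.arctan(d[1]/d[0])
E
python3 - <<'E'
from h import *
print(get_state()["tcp_pos"])
s,sy=lugs(.029,(246,132,286,186))
go(bay(.054,0),.22,CY); L,Ly=lugs(.045,(238,125,282,205)); print(get_state()["tcp_pos"],bay(.054,0))
go(s,.22,sy+np.pi/2); s,sy=lugs(.029,(236,125,290,205)); print(get_state()["time"])
E
```

```text
[0.58565865 0.27803443 0.22003692]
2 [0.5872 0.2845] 0.0356 -0.701
2 [ 0.6205 -0.056 ] 0.0358 0.549
[ 0.62053274 -0.05745858  0.21994833] [ 0.62045373 -0.05805722]
3 [0.5776 0.2926] 0.0554 -0.694
33.6
```

```bash
python3 - <<'E'
from h import *
pick((.58745,.2838),-.697+np.pi/2,.008,40,up=.14)
t=bay(.054,.0005); GO[:]=t; go(t,.14,CY); down(.062,.2); ctrl.pause(.3)
f0=get_state()["contact_force"]
for z in (.055,.053,.0515,.050,.049,.048):
    down(z,.03); ctrl.pause(.1); s=get_state(); f=s["contact_force"]-f0; print(z,s["tcp_pos"].round(4),f.round(1))
    if f[2]>8: print("stopped"); break
print(get_state()["time"])
E
```

```text
grip 0.051 42.759981751441956
0.055 [ 0.6209 -0.0579  0.0549] [-1.6  0.3  0. ]
0.053 [ 0.6209 -0.0578  0.053 ] [ 0.1 -0.6 -1. ]
0.0515 [ 0.6209 -0.0578  0.0515] [-0.3  0.4 -0. ]
0.05 [ 0.6209 -0.0579  0.05  ] [-0.3  0.5 -0. ]
0.049 [ 0.6209 -0.0578  0.049 ] [-0.2  0.2  0.4]
0.048 [ 0.621  -0.0578  0.0488] [-3.   1.4  5.7]
40.8583
```

```bash
python3 - <<'E'
from h import *
GO[:]=bay(.054,.0005); ctrl.ungrasp(); down(.24,.2); ctrl.pause(.3)
g=grab("wrist"); cv2.imwrite("pics/w6.png",g[0])
for n in ("short_box","long_box"):
    for o in find(g,"wrist",n,.064): print(n,*o)
u,v=np.meshgrid(range(200,320),range(60,240)); P=world(g,u.ravel(),v.ravel()); k=(abs(P[:,2]-.064)<.008)&(np.linalg.norm(P[:,:2]-bay(.054,0),axis=1)<.06)
print(np.percentile(P[k,2],[10,50,90]).round(4),rect(P[k]),rect(P[(abs(P[:,2]-.040)<.004)&(np.linalg.norm(P[:,:2]-bay(.054,0),axis=1)<.07)]),CY+np.pi/2)
ctrl.set_joints([-1.071,0.507,-0.238,1.5,0.126,1.149,-0.155])
im,_=vision.grab_frame("side"); cv2.imwrite("pics/s6.png",cv2.resize(im[150:310,60:320],None,fx=3,fy=3)); print(get_state()["time"])
E
```

```text
short_box 0.82 [ 0.6186 -0.0582] 0.554 (72.2, 52.7) 0.0646
[0.0636 0.0647 0.0671] (array([ 0.61830481, -0.0584958 ]), np.float64(0.5489392194235938), (71.9, 53.1)) (array([ 0.62007947, -0.05743841]), np.float64(0.5550211469840347), (99.3, 52.0)) 0.5527963267948965
45.525
```

View pics/w6.png

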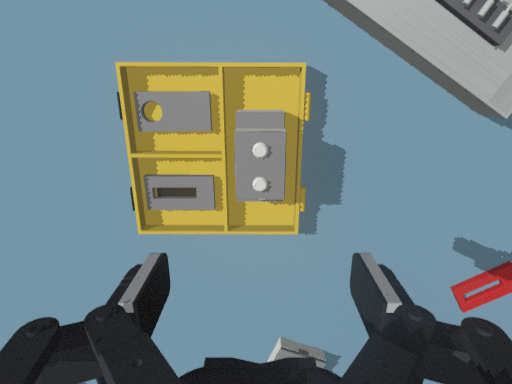

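View pics/s6.png

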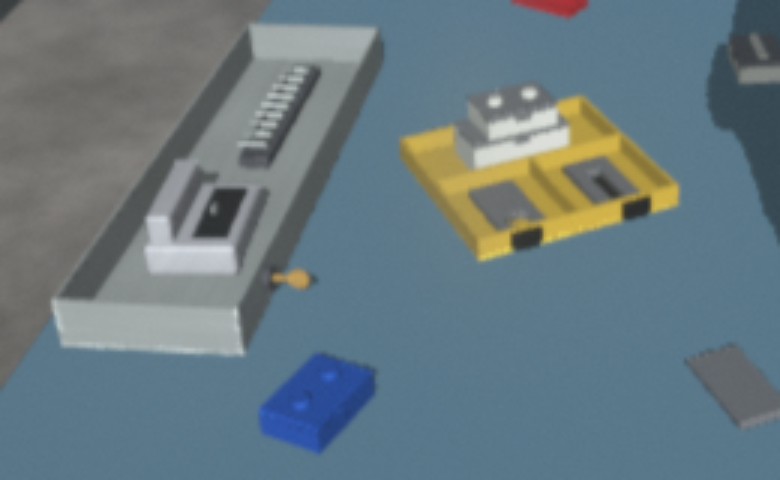

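The short box sits squarely on the long box (wrist px 260,167): its lid is at z ≈ 64 mm, as expected when locked. Both covers lie flat in their bays.

```bash
python3 -c "
from station import ticket; print(ticket.close_job())"
```

```text
the job is handed in; nothing more can be done
None
```

The case is packed and the job handed in at about 46 s: each cover lies flat in its matching bay, the long box stands in the long bay with the short box locked on its lid, and the plain cover and ribbed box were left alone.

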